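# Flip the long stop down and set the block against it

### The job

Set up the stop board for drilling: push the long flip stop over towards the front from behind and press it fully down; then push the wooden block that lies on the board back until its long side is flush against the fence, and slide it along the fence until its end rests against the long stop. Only push with the fingers: lift nothing, leave the short stop standing, and leave the other things on and around the board where they are.

Things in the scene. Friction and masses are not known exactly. Their poses are not given: they have to be found in the camera images.
- board: Plywood board, 280 x 420 x 18 mm, fixed flat on the table, with a low aluminium fence bar along its far side (30 mm deep, 400 mm long, 30 mm high above the board). Origin: on the board's top face (18 mm above the table), at the foot of the fence's front face, mid-length. x points to the back (the fence fills x = 0 to 30 mm, the board x = -225 to 55 mm), y along the fence, z up.
- long_base: Hinge bracket, 24 x 40 x 16 mm, of the long flip stop, on top of the fence, 140 mm from its middle, at one end or the other. Origin: middle of the hinge axis, 38 mm above the board and 15 mm behind the fence's front face; axes as the board's (the hinge axis is y).
- long_arm (a joint): Hinge of the long flip stop, rad: 0 = arm upright, negative (to -0.45) = leaning back over the fence, 1.571 = fully down, level, pointing to the front (board's -x) above the board. Stiff hinge (about 0.15 N m friction): the arm stays where it is left, so it must be pressed down all the way.
- long_tip (a point): End of the long flip stop's arm, middle of its back edge (its top edge when down). The arm is an aluminium bar that ends 90 mm from the hinge axis, 28 mm wide along y; its back face, flat, lies 7 mm behind the axis when upright, so its top is 7 mm above the axis when down; in front it is 30 mm deep from 25 mm off the axis, so that when down its flanks reach from 8 to 45 mm above the board.
- short_base: Hinge bracket of the short flip stop, like the other, on the fence's opposite end. Origin: middle of its hinge axis.
- short_arm (a joint): Hinge of the short flip stop, same sense as the long one's. Its arm ends only 48 mm from its axis and is otherwise the same. It starts upright or leaning back and is to be left standing.
- block_center (a point): Centre of the wooden block, 45 x 110 x 45 mm, 0.12 kg, that lies on the board in front of the fence.
- block: The same block; origin at the centre of its underside, y along its 110 mm length, z up.
- chuck_key: Bystander: steel T-shaped drill chuck key, 80 mm long, lying near a front corner of the board. Origin at the middle of its underside.
- dowel: Bystander: round wooden stub, 30 mm across, 45 mm high, standing near the other front corner of the board. Origin under it.
- bit_box: Bystander: grey drill bit box, 45 x 70 x 47 mm high, on the table behind the middle of the fence. Origin under it.
- glue: Bystander: white glue bottle, 60 mm across, 160 mm high, on the table left of the board. Origin under it.
- screw_jar: Bystander: clear jar with a steel lid, 70 mm across, 80 mm high, right of the board. Origin under it.
- offcut: Bystander: flat wooden offcut, 90 x 60 x 20 mm, right of the board, towards the robot. Origin under it.
There are look-alikes about, which are no part of the job. Of the things that look like the block, the smallest one is meant.

How it is judged (in metres and radians):
On the way, in this order (a step that is already met when the one before it is completed fails the run):
1. the long stop is pushed fully down (value of joint long_arm above 1.51 rad), for 0.2 s.
2. the block lies flush against the fence and against the long stop (value of joint long_arm above 1.51 rad and x of block_center in the frame of board between -0.0265 and -0.019 m and angle between the y axis of block and the y axis of board, either way round below 0.05 rad and z of block_center in the frame of board between 0.019 and 0.026 m and (y of block_center in the frame of long_base between 0.065 and 0.073 m or y of block_center in the frame of long_base between -0.073 and -0.065 m) and y of block_center in the frame of board between -0.09 and 0.09 m), for 0.2 s.
At the end, for the whole second after the job is handed in: The long stop is fully down (within 0.06 rad); the block lies on the board with its long side against the fence (within about 3.5 mm and 0.05 rad) and its end against the long stop's flank (gap under 4 mm), at rest; the short stop still stands (below 0.3 rad) (all of step 2 and value of joint short_arm below 0.3 rad and linear speed of block below 0.01 m/s and velocity of joint long_arm between -0.05 and 0.05 rad/s); the robot touches nothing.
It fails at once if the block is lifted (its centre rises 15 mm) (z of block_center in the frame of board above 0.0375 m).
It fails at once if the short stop is flipped over (value of joint short_arm above 0.5 rad).
It fails at once if a bystander is moved by more than 25 mm (distance of any of chuck_key, dowel, bit_box, glue, screw_jar, offcut from where it was at the start of the episode above 0.025 m).
It also fails if it takes over 53 s, if anything falls off the work surface, if the arm or the gripper's body presses on something with over 40 N, if the wrist force passes 120 N, or if a joint passes its speed limit or range.

### The arm

A 6-joint arm with a two-finger parallel gripper is mounted at the origin on the work surface. World frame = base frame: x ahead of the robot, y to its left, z up, the work surface at z = 0. Lengths are in mm, angles in rad, forces in N, time in s.
With the tool pointing down it reaches from about 350 to 875 mm from the base axis. Payload 15.5 kg.
Tool frame: the origin (TCP) lies midway between the tips of the shut fingers; the grasp point (between the pads) lies 19 mm behind it; z points along the fingers, x is the direction in which the jaws open and shut, and the axes are right-handed (so a half turn about z gives the same grasp; the last joint's range is limited). The gripper opens to 85 mm and grips with 20 to 120 N. Pads are 22 mm wide; open, the fingers measure 114 mm over their backs; the gripper's body (76 mm by 85 mm) begins 54 mm behind the grasp point. The pads swing forward as they close: fully open they stand 13 mm farther back than shut.
Start: joints at [-1.385, 0.494, 1.345, -0, 1.302, -0.096], TCP at [173.204, -600.522, 192.477] pointing down, gripper open.
Joint ranges: [-2.91, 2.91], [-0.82, 2.16], [0.22, 2.67], [-1.22, 4.37], [0.12, 2.79], [-3.08, 3.08]. Speed limits (rad/s): [1.89, 1.89, 2.57, 3.01, 3.01, 3.01].

### API

Orientations are given as a unit quaternion [w, x, y, z].
In Python, from bench import arm, vision, order gives the robot as it stands.
- The arm moves only by the shell command python3 -m jog 'ROWS' [FORCE]. ROWS is JSON, a list of rows, each a list of 7 numbers: the shift along the tool's x, y, z in cm, then the turn, a rotation vector about the tool's x, y, z in rad, then the gripper command: -1 is shut, 1 is fully open, values between are in proportion. A call has exactly 8 rows; each row is the pose to reach, as a shift and turn from the pose commanded when the call began, along the tool's axes at that moment; what a row does not reach only later rows make up. A row lasts 1/8 s, in which the tool goes at most 62.5 mm and 10.7 degrees, less where a joint would pass 70% of its speed; a pose out of reach is approached as far as the arm can. A call with a gripper value outside its range is refused whole. The fingers move at their own pace and stop on an object; FORCE is the grip in N (left out, the last holds). Time passes only in rows, so rows that repeat a pose let the fingers close, or fill a call up. It gives the time, the measured TCP pose, the force and the opening at its end, in the units of the state.
- arm.get_state(): the state, without advancing time (a new reading comes with each control period).
- vision.get_image(name): name is "scene" or "top" or "wrist"; returns a dict with "img" (420x560x3 uint8, red, green, blue), "fx", "fy", "cx", "cy" (pixels), "rvec" (rotation vector, rad) and "tvec" (3), from world to camera coordinates, as OpenCV has them. Camera axes: x right, y down, z forward; pixel columns grow to the right and rows downward; lengths in mm; the calibration is good to about 2 mm. The wrist camera is an equidistant fisheye: a pixel r from the principal point sees the ray r / f radians off the axis. A picture is of the moment at which its call begins. There is no depth.
- order.sign_off(): hands the job in, once; it reports no verdict.
The state is a dict: "time_s": time; "joints": joint angles; "joint_vel": joint speeds; "tau": joint torques, N m; "tool_pos": TCP position; "tool_rot": TCP orientation; "contact_force": force on the tool from outside, world axes, zero at the start; "ft_torque": the same for the moment, N m; "finger_gap": finger opening in mm.
Only numpy, scipy, OpenCV 4.12 (cv2) and the standard library are available. Lean on these libraries where they do the work, as an engineer would, in place of code of your own. Each camera call takes 0.05 s, during which the arm holds its last target. There are 200 camera calls.

## Working session

There is one attempt and no reset: what is moved stays moved. The work goes in short steps, Python scripts to look and compute and a shell command to move; the robot and the scene stay as the last step left them, time stands still between calls to the robot, and variables do not carry over. Pictures are saved under pics/ and viewed, about 8 in all and at most 12, crops included, and the job is handed in when it is done.

```bash
mkdir -p pics; cat > h.py <<'E'
import numpy as np, cv2, pickle
from bench import arm, vision, order
from scipy.spatial.transform import Rotation as R
def snap(name,fn):
    d=vision.get_image(name); cv2.imwrite(f'pics/{fn}.png',cv2.cvtColor(d['img'],cv2.COLOR_RGB2BGR)); pickle.dump(d,open(f'pics/{fn}.pkl','wb')); return d
def load(fn): return pickle.load(open(f'pics/{fn}.pkl','rb'))
def ray(d,u,v):
    M=cv2.Rodrigues(np.array(d['rvec'],float))[0]; t=np.array(d['tvec'],float).ravel()
    return -M.T@t, M.T@np.array([(u-d['cx'])/d['fx'],(v-d['cy'])/d['fy'],1])
def onz(d,u,v,z):
    c,r=ray(d,u,v); return c+r*(z-c[2])/r[2]
def proj(d,p):
    M=cv2.Rodrigues(np.array(d['rvec'],float))[0]; q=M@np.array(p,float)+np.array(d['tvec'],float).ravel()
    return q[0]/q[2]*d['fx']+d['cx'], q[1]/q[2]*d['fy']+d['cy']
E
python3 - <<'E'
from h import *
for n in('scene','top'):
    d=snap(n,n+'0'); print(n,ray(d,d['cx'],d['cy']),d['fx'])
s=arm.get_state();print(s)
a=cv2.imread('pics/top0.png');cv2.imwrite('pics/top0b.png',cv2.resize(a,(800,600)))
a=cv2.imread('pics/scene0.png');cv2.imwrite('pics/scene0b.png',cv2.resize(a,(800,600)))
E
```

```text
scene (array([ 999.02198009,  454.30303372, 1036.37321768]), array([-0.37608635, -0.4184658 , -0.82670758])) 478.0377523974755
top (array([4.47422836e+02, 3.55134435e-01, 1.09107479e+03]), array([ 0.10880302, -0.00852145, -0.9940268 ])) 406.2850921209173
{'time_s': 0.1, 'joints': array([-1.38549554e+00,  4.94143110e-01,  1.34608822e+00, -2.43522360e-05,
        1.30249613e+00, -9.55080935e-02]), 'joint_vel': array([-6.76839083e-05, -1.94412702e-03, -1.78193794e-03, -1.88247040e-03,
        5.94235635e-04,  7.96285422e-04]), 'tau': array([ 2.53214435e-03, -8.83591747e+01, -3.84561253e+01,  8.71846169e-06,
        5.30570760e-03,  4.28011163e-05]), 'tool_pos': array([ 173.12773288, -600.1488071 ,  191.93973105]), 'tool_rot': array([-3.74138786e-04,  7.99105355e-01, -6.01190743e-01, -4.26737079e-04]), 'contact_force': array([-0.03361945, -0.55204228,  0.25980034]), 'ft_torque': array([-0.0075511 , -0.00680361,  0.00237566]), 'finger_gap': 85.4797303964589}
```

View pics/top0b.png

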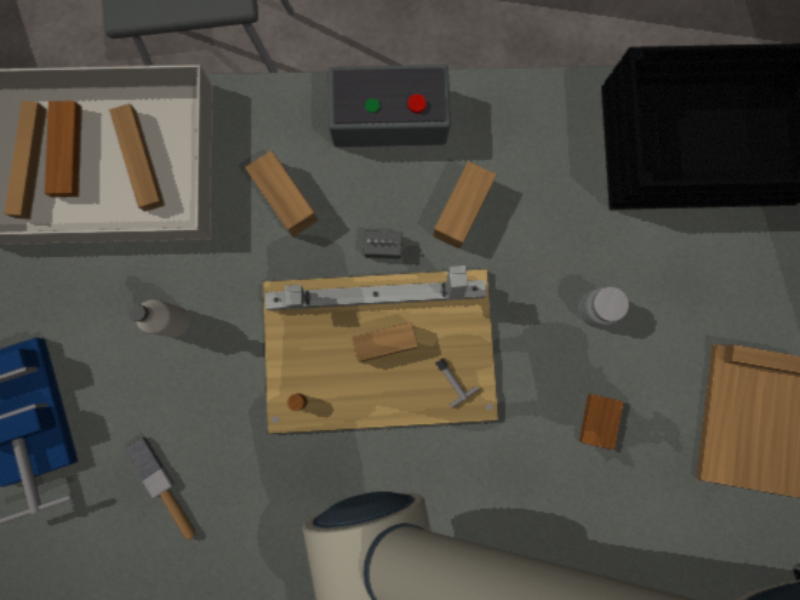

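View pics/scene0b.png

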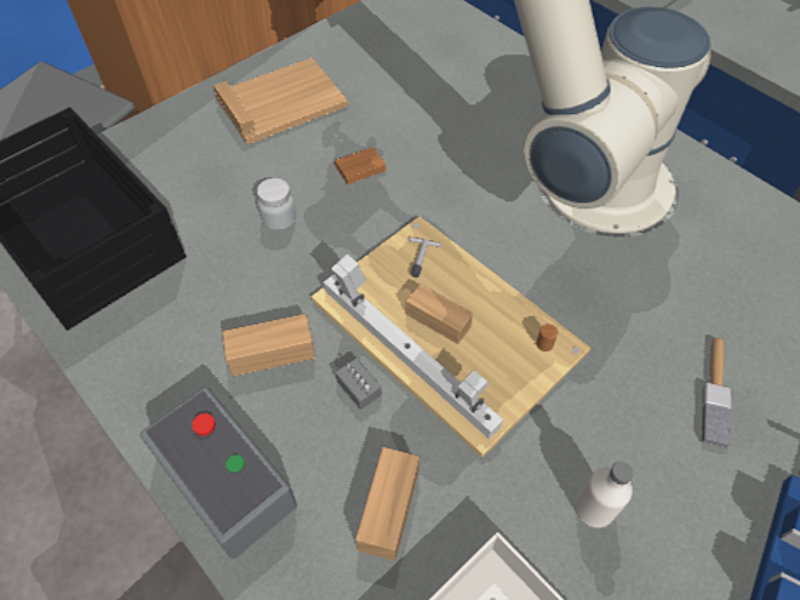

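The top view shows the board with corners near (265,283), (488,270), (497,420), (268,432). The long stop stands at the right end, around (458,280), and the block lies around (385,342). Glue is on the left and the jar on the right. I'll measure these next.

```bash
python3 - <<'E'
from h import *
d=load('top0'); im=d['img']; hsv=cv2.cvtColor(im,cv2.COLOR_RGB2HSV)
for n,p in dict(board=(290,350),block=(385,345),board2=(450,330)).items():
    print(n,hsv[int(p[1]*.7),int(p[0]*.7)])
roi=np.zeros(im.shape[:2],np.uint8); roi[185:308,180:352]=1
m=((hsv[...,1]>60)&(hsv[...,0]<30)&(hsv[...,2]>60)).astype(np.uint8)*roi
m=cv2.morphologyEx(m,cv2.MORPH_OPEN,np.ones((3,3)))
c=max(cv2.findContours(m,0,2)[0],key=cv2.contourArea)
P=np.array([onz(d,u,v,18)[:2] for u,v in c[:,0]],np.float32)
r=cv2.minAreaRect(P);print('board',r)
# board frame from rect
bx=cv2.boxPoints(r);print(bx)
e=sorted([(bx[i],bx[(i+1)%4]) for i in range(4)],key=lambda s:(s[0]+s[1])[0])
far=sorted(e[-1],key=lambda p:p[1]); y=(far[1]-far[0]);y/=np.linalg.norm(y);x=np.array([y[1],-y[0]])
c0=np.array(r[0]); o=c0+x*85; print('origin',o,'yaw',np.arctan2(x[1],x[0]))
np.save('board.npy',np.r_[o,np.arctan2(x[1],x[0])])
# check and crop
big=cv2.resize(cv2.cvtColor(im,cv2.COLOR_RGB2BGR)[175:315,170:360],None,fx=4,fy=4,interpolation=cv2.INTER_CUBIC)
f=lambda a,b,z:np.r_[o+x*a+y*b,18+z]
def dot(p,col):
    u,v=proj(d,p);cv2.circle(big,(int((u-170+.5)*4),int((v-175+.5)*4)),3,col,-1)
for a,b in((0,200),(0,-200),(30,200),(30,-200)):dot(f(a,b,30),(0,0,255))
for a,b in((55,210),(55,-210),(-225,210),(-225,-210)):dot(f(a,b,0),(255,0,0))
for s in(1,-1):dot(f(15,140*s,38),(0,255,0))
for q in (1,0.8):dot(f(15+0,-140,38+90),(255,255,0))
cv2.imwrite('pics/c1.png',big)
E
```

```text
board [ 19 121 131]
block [ 16 132 133]
board2 [ 19 124 154]
board ((468.6015625, 26.979293823242188), (232.05850219726562, 421.8833312988281), 1.9804164171218872)
[[ 345.35193  233.78523]
 [ 359.93134 -187.84612]
 [ 591.8512  -179.82664]
 [ 577.2718   241.8047 ]]
origin [553.55078888  29.9167161 ] yaw 0.034564793
```

View pics/c1.png

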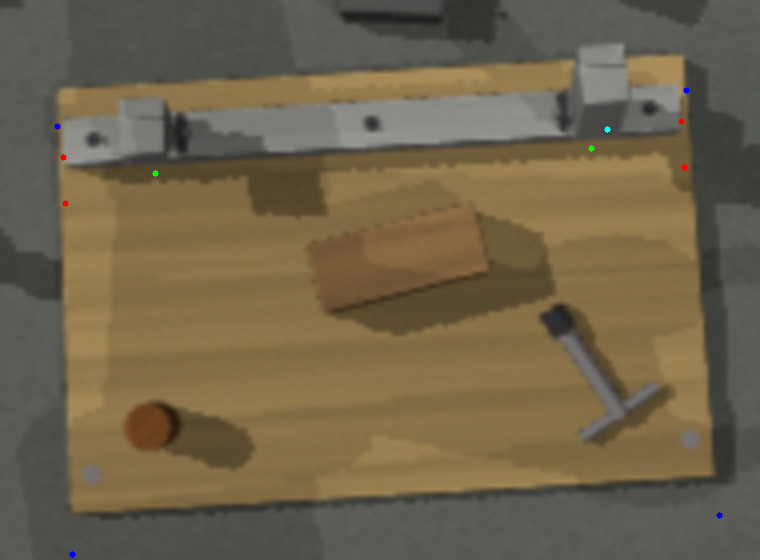

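```bash
python3 - <<'E'
from h import *
d=load('top0')
w=lambda u,v,z:onz(d,u/4+170-.5,v/4+175-.5,z)[:2]
C=[w(*p,18) for p in((57,88),(685,56),(713,475),(70,513))]
print(np.round(C,1),[round(float(np.linalg.norm(C[i]-C[(i+1)%4])),1) for i in range(4)])
TL,TR,BR,BL=C; y=(TL-TR)+(BL-BR);y/=np.linalg.norm(y);x=np.array([y[1],-y[0]]);c=np.mean(C,0);o=c+85*x
yaw=np.arctan2(x[1],x[0]);print('origin',o,yaw);np.save('board.npy',np.r_[o,yaw])
B=lambda p:(np.dot(p-o,x),np.dot(p-o,y))
for n,p in dict(b1=(307,244),b2=(472,205),b3=(490,268),b4=(325,310)).items(): q=w(*p,63);print(n,q.round(1),np.round(B(q),1))
for n,p in dict(a1=(580,46),a2=(625,44),a3=(627,69),a4=(578,71)).items():
    print(n,[np.round(B(w(*p,z)),1) for z in(146,136)])
for n,p in dict(s1=(121,101),s2=(165,99),s3=(119,120)).items(): print(n,np.round(B(w(*p,104)),1))
for n,p,z in(('key',(557,320),28),('keyT',(660,388),28),('dowel',(151,427),63),):print(n,np.round(B(w(*p,z)),1))
for n,p,z in(('box',(382,240),47),('glue',(143,315),150),('jar',(608,305),80)):print(n,np.round(onz(d,p[0]*.7,p[1]*.7,z),1),np.round(B(onz(d,p[0]*.7,p[1]*.7,z)[:2]),1))
E
```

```text
[[ 627.3  242. ]
 [ 638.9 -178.1]
 [ 361.9 -184.8]
 [ 348.1  233.5]] [420.3, 277.1, 418.5, 279.2]
origin [579.0034624   30.72965821] 0.030219347080888012
b1 [516.   73.9] [-61.7  45. ]
b2 [538.2 -31.2] [-42.6 -60.7]
b3 [498.  -41.5] [-83.2 -69.8]
b4 [474.1  63.2] [-103.9   35.6]
a1 [array([  40.7, -127. ]), array([  42.5, -128.1])]
a2 [array([  40.5, -153.7]), array([  42.3, -155. ])]
a3 [array([  25.5, -153.8]), array([  27.1, -155.2])]
a4 [array([  25.8, -124.9]), array([  27.5, -125.9])]
s1 [ 29.4 151.9]
s2 [ 29.2 125. ]
s3 [ 17.8 153.6]
key [-117.7 -112.9]
keyT [-165.3 -176.9]
dowel [-170.7  147.7]
box [692.7  16.8  47. ] [113.3 -17.4]
glue [553.4 406.2 150. ] [-14.3 376.1]
jar [ 559.1 -378.4   80. ] [ -32.2 -408.3]
```

```bash
cat >> h.py <<'E'
ox,oy,yaw=np.load('board.npy')
BX=np.array([np.cos(yaw),np.sin(yaw),0]);BY=np.array([-np.sin(yaw),np.cos(yaw),0]);O=np.array([ox,oy,18.])
def plan(*pts):
    "board-frame targets mm -> tool-frame cm; tool x along board -y, y along board -x"
    s=arm.get_state();q=s['tool_rot'];T=R.from_quat([*q[1:],q[0]])
    G=R.from_matrix(np.c_[-BY,-BX,[0,0,-1]])
    p=s['tool_pos'];v=p-O
    print('t',round(s['time_s'],2),'board xyz',np.round([v@BX,v@BY,v[2]],1),'F',np.round(s['contact_force'],1),'gap',round(s['finger_gap'],1),'turn',np.round((T.inv()*G).as_rotvec(),3))
    for t in pts:
        w=O+BX*t[0]+BY*t[1]+[0,0,t[2]];print(t,np.round(T.inv().apply(w-p)/10,2))
E
python3 -c "
from h import *
plan((75,-140,205),(75,-140,85))"
```

```text
t 0.1 board xyz [-424.8 -618.3  173.9] F [-0.  -0.6  0.3] gap 85.5 turn [0.    0.001 0.251]
(75, -140, 205) [-33.95 -60.28  -3.06]
(75, -140, 85) [-33.94 -60.28   8.94]
```

```bash
python3 -m jog '[[-3,-5,-3,0,0,0.1,-1],[-7,-12,-3,0,0,0.2,-1],[-10,-18,-3,0,0,0.25,-1],[-13,-23,-3,0,0,0.25,-1],[-16,-28,-3,0,0,0.25,-1],[-19,-33,-3,0,0,0.25,-1],[-22,-38,-3,0,0,0.25,-1],[-25,-43,-3,0,0,0.25,-1]]' && python3 -c "
from h import *
plan((75,-140,205),(75,-140,85))"
```

```text
time_s: 1.1
tool_pos: [515.1, -242.6, 222.4]
tool_rot: [0.0, 0.718, -0.696, -0.0]
contact_force: [0.5, -1.1, 0.8]
finger_gap: -0.1
t 1.1 board xyz [ -72.1 -271.3  204.4] F [ 0.5 -1.1  0.8] gap -0.1 turn [0.    0.    0.001]
(75, -140, 205) [-13.12 -14.72  -0.07]
(75, -140, 85) [-13.12 -14.72  11.93]
```

```bash
python3 -m jog '[[-3,-5,0,0,0,0,-1],[-6,-10,0,0,0,0,-1],[-9.5,-14.7,0,0,0,0,-1],[-13.1,-14.7,0,0,0,0,-1],[-13.1,-14.7,0,0,0,0,-1],[-13.1,-14.7,4,0,0,0,-1],[-13.1,-14.7,8,0,0,0,-1],[-13.1,-14.7,11,0,0,0,-1]]' && python3 - <<'E'
from h import *
plan((15,-140,100),)
d=snap('scene','s1')
big=cv2.resize(cv2.cvtColor(d['img'],cv2.COLOR_RGB2BGR)[120:320,180:420],None,fx=3,fy=3,interpolation=cv2.INTER_CUBIC);cv2.imwrite('pics/s1b.png',big)
E
```

```text
time_s: 2.1
tool_pos: [656.0, -109.8, 110.7]
tool_rot: [0.0, 0.718, -0.696, -0.001]
contact_force: [-0.1, 0.0, -0.7]
finger_gap: 0.2
t 2.1 board xyz [  72.7 -142.8   92.7] F [-0.1  0.  -0.7] gap 0.2 turn [ 0.001  0.    -0.   ]
(15, -140, 100) [-0.28  5.77 -0.72]
```

View pics/s1b.png

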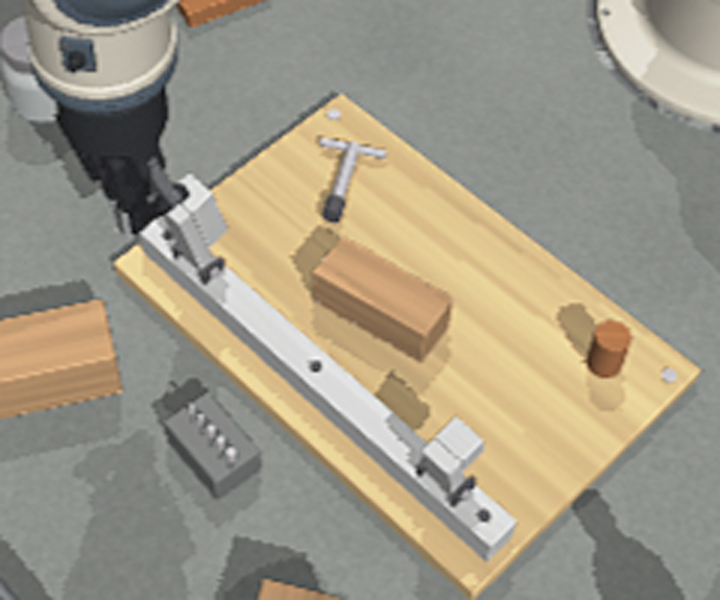

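The picture shows the shut fingers low behind the long arm, at about (140,215), and clear of everything else. I'll sweep it over now.

```bash
python3 -m jog '[[-0.3,2.0,0,0,0,0,-1],[-0.3,4.0,0,0,0,0,-1],[-0.3,5.9,-0.3,0,0,0,-1],[-0.3,7.8,0,0,0,0,-1],[-0.3,9.3,0.9,0,0,0,-1],[-0.3,10.5,2.5,0,0,0,-1],[-0.3,11.3,3.8,0,0,0,-1],[-0.3,11.3,3.8,0,0,0,-1]]' && python3 - <<'E'
from h import *
plan((-45,-140,47),(-45,-140,44))
E
```

```text
time_s: 3.15
tool_pos: [543.1, -109.9, 74.4]
tool_rot: [0.0, 0.718, -0.696, -0.001]
contact_force: [0.2, 0.0, -0.6]
finger_gap: -0.0
t 3.15 board xyz [ -40.1 -139.5   56.4] F [ 0.2  0.  -0.6] gap -0.0 turn [ 0.001  0.    -0.   ]
(-45, -140, 47) [0.05 0.48 0.95]
(-45, -140, 44) [0.05 0.48 1.25]
```

```bash
python3 -m jog '[[0,1,0.4,0,0,0,-1],[0,1.5,0.8,0,0,0,-1],[0,1.5,1.0,0,0,0,-1],[0,1.5,1.1,0,0,0,-1],[0,1.5,1.2,0,0,0,-1],[0,1.5,1.3,0,0,0,-1],[0,1.5,1.3,0,0,0,-1],[0,1.5,1.3,0,0,0,-1]]' && python3 - <<'E'
from h import *
plan((-45,-140,44))
d=snap('scene','s2')
big=cv2.resize(cv2.cvtColor(d['img'],cv2.COLOR_RGB2BGR)[120:320,180:420],None,fx=3,fy=3,interpolation=cv2.INTER_CUBIC);cv2.imwrite('pics/s2b.png',big)
E
```

```text
time_s: 4.15
tool_pos: [529.0, -109.9, 61.5]
tool_rot: [0.0, 0.718, -0.696, 0.0]
contact_force: [0.4, -1.0, -0.6]
finger_gap: 0.1
t 4.15 board xyz [ -54.3 -139.    43.5] F [ 0.4 -1.  -0.6] gap 0.1 turn [-0.    -0.     0.001]
(-45, -140, 44) [ 0.1  -0.93 -0.05]
```

View pics/s2b.png

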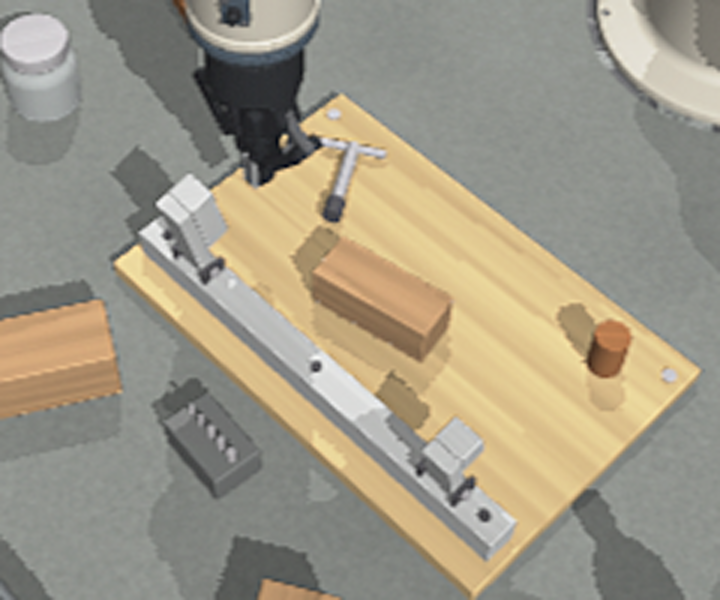

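The long arm still stands at (190,210), and the fingers are past it at about (262,180), so they missed it. I'll check the frames by reprojecting known points.

```bash
python3 - <<'E'
from h import *
d=load('s2')
big=cv2.imread('pics/s2b.png')
def dot(p,col,b=True):
    w=O+BX*p[0]+BY*p[1]+[0,0,p[2]] if b else p
    u,v=proj(d,w);q=(round((u-180+.5)*3,0),round((v-120+.5)*3,0));print(p,q);cv2.circle(big,(int(q[0]),int(q[1])),3,col,-1)
for a,b in((0,200),(0,-200),(30,200),(30,-200)):dot((a,b,30),(0,0,255))
for a,b in((55,210),(55,-210),(-225,210),(-225,-210)):dot((a,b,0),(255,0,0))
for s in(1,-1):dot((15,140*s,38),(0,255,0))
dot((40,-140,126),(255,255,0)); dot((3,-140,126),(255,255,0))
dot(arm.get_state()['tool_pos'],(255,0,255),False)
cv2.imwrite('pics/s2c.png',big)
E
```

```text
(0, 200, 30) (np.float64(520.0), np.float64(521.0))
(0, -200, 30) (np.float64(169.0), np.float64(212.0))
(30, 200, 30) (np.float64(494.0), np.float64(547.0))
(30, -200, 30) (np.float64(142.0), np.float64(232.0))
(55, 210, 0) (np.float64(477.0), np.float64(594.0))
(55, -210, 0) (np.float64(116.0), np.float64(261.0))
(-225, 210, 0) (np.float64(706.0), np.float64(370.0))
(-225, -210, 0) (np.float64(345.0), np.float64(92.0))
(15, 140, 38) (np.float64(449.0), np.float64(477.0))
(15, -140, 38) (np.float64(202.0), np.float64(258.0))
(40, -140, 126) (np.float64(171.0), np.float64(211.0))
(3, -140, 126) (np.float64(207.0), np.float64(185.0))
[ 528.99539488 -109.87542794   61.5152404 ] (np.float64(263.0), np.float64(208.0))
```

View pics/s2c.png

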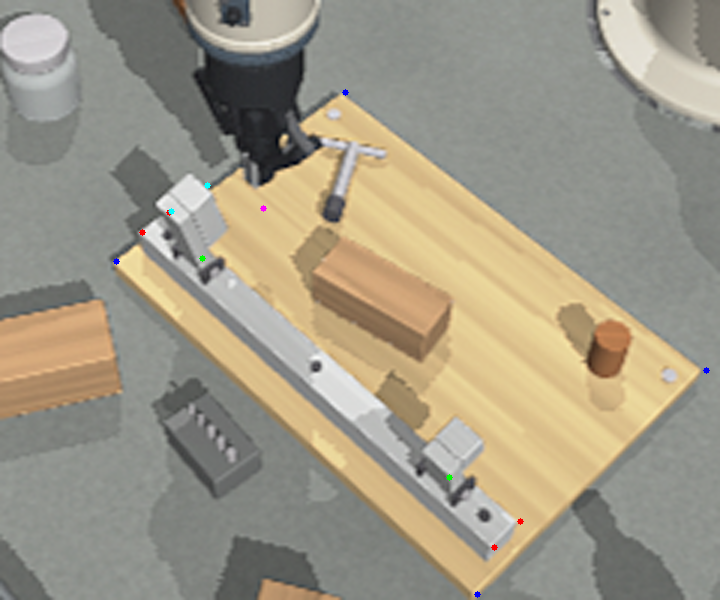

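```bash
python3 - <<'E'
from h import *
t=snap('top','t2'); s=load('s1')
def pan(d,p,h=65,w=66):
    u,v=proj(d,p);u0,v0=int(u)-w,int(v)-h
    b=cv2.resize(cv2.cvtColor(d['img'],cv2.COLOR_RGB2BGR)[v0:v0+2*h,u0:u0+2*w],None,fx=3,fy=3,interpolation=cv2.INTER_CUBIC)
    q=(int((u-u0+.5)*3),int((v-v0+.5)*3));print(u0,v0,q);cv2.circle(b,q,3,(255,0,255),-1);return b
a=pan(s,np.array([656.0,-109.8,110.7]));b=pan(t,arm.get_state()['tool_pos'])
cv2.imwrite('pics/p3.png',np.hstack([a,b]))
E
```

```text
160 140 (200, 197)
252 163 (200, 198)
```

View pics/p3.png

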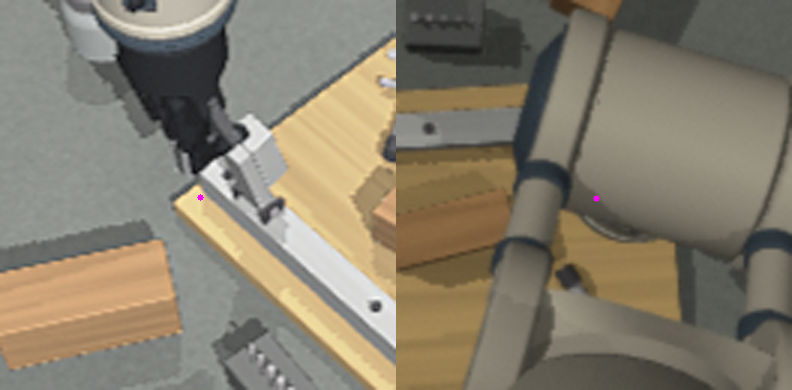

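In both pictures the shut fingertips show about 9 px above the projected TCP. That would put the real tip about 30 mm higher, or it has some other offset. I'll check by touching down on the free board in front.

```bash
python3 -m jog '[[0,1,0,0,0,0,-1],[0,2.5,0,0,0,0,-1],[0,2.5,1,0,0,0,-1],[0,2.5,2,0,0,0,-1],[0,2.5,2.8,0,0,0,-1],[0,2.5,3.3,0,0,0,-1],[0,2.5,3.3,0,0,0,-1],[0,2.5,3.3,0,0,0,-1]]' && python3 - <<'E'
from h import *
plan()
d=snap('scene','s4');w=snap('wrist','w4')
cv2.imwrite('pics/s4b.png',np.hstack([cv2.resize(cv2.cvtColor(d['img'],cv2.COLOR_RGB2BGR)[110:240,200:330],None,fx=3,fy=3,interpolation=cv2.INTER_CUBIC),cv2.resize(cv2.cvtColor(w['img'],cv2.COLOR_RGB2BGR)[:, 70:490],(390,390))]))
print(proj(d,arm.get_state()['tool_pos']))
E
```

```text
time_s: 5.25
tool_pos: [504.1, -110.7, 28.6]
tool_rot: [-0.0, 0.718, -0.696, 0.0]
contact_force: [0.7, 0.6, 0.8]
finger_gap: -0.1
t 5.25 board xyz [ -79.1 -139.1   10.6] F [0.7 0.6 0.8] gap -0.1 turn [-0.    -0.     0.001]
(np.float64(274.22751326248505), np.float64(191.2044557614366))
```

View pics/s4b.png

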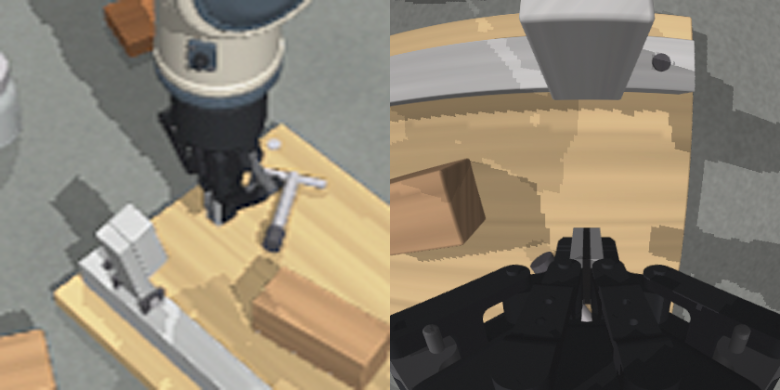

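```bash
python3 - <<'E'
from h import *
s=load('s4');w=load('w4')
def wray(u,v):
    M=cv2.Rodrigues(np.array(w['rvec'],float))[0];t=np.array(w['tvec'],float).ravel()
    a,b=(u-w['cx'])/w['fx'],(v-w['cy'])/w['fy'];r=np.hypot(a,b);k=np.sin(r)/r if r else 1
    return -M.T@t,M.T@np.array([a*k,b*k,np.cos(r)])
def tob(p):v=p-O;return np.round([v@BX,v@BY,v[2]],1)
def meet(A,B):
    (c1,r1),(c2,r2)=A,B
    k=np.linalg.lstsq(np.c_[r1,-r2],c2-c1,rcond=None)[0];p,q=c1+r1*k[0],c2+r2*k[1];return tob((p+q)/2),np.linalg.norm(p-q)
S=lambda x,y:ray(s,200+x/3-.5,110+y/3-.5)
W=lambda x,y:wray(70+(x-390)*420/390,y*420/390)
print('wcam',tob(W(587,200)[0]))
print('fingertip',meet(S(220,222),W(587,230)))
# known: right-front tip: fence hole etc. via wrist onto planes
def onp(x,y,z):
    c,r=W(x,y);return tob(c+r*(18+z-c[2])/r[2])
print('fence front edge',onp(460,100,30),onp(670,93,30),'board right edge far corner',onp(691,18,0),'arm bottom',onp(587,97,40))
print('block top near corner',onp(469,160,45))
print('block corner s/w',meet(S(258,285),W(469,160)))
E
```

```text
wcam [ -14.  -138.5  192.4]
fingertip (array([ -73.6, -139. ,   48.1]), np.float64(1.5033533045842975))
fence front edge [ -3.8 -67.9  30. ] [  -1.8 -184.3   30. ] board right edge far corner [  53.5 -208.1    0. ] arm bottom [  -5.8 -139.2   40. ]
block top near corner [-36.1 -77.9  45. ]
block corner s/w (array([-44.7, -73.4,  44. ]), np.float64(17.902807380559107))
```

```bash
python3 -m jog '[[0,0,0.3,0,0,0,-1],[0,0,0.6,0,0,0,-1],[0,0,0.9,0,0,0,-1],[0,0,1.1,0,0,0,-1],[0,0,1.2,0,0,0,-1],[0,0,1.3,0,0,0,-1],[0,0,1.4,0,0,0,-1],[0,0,1.4,0,0,0,-1]]' && python3 - <<'E'
from h import *
plan((-79,-140,-15))
E
```

```text
time_s: 6.35
tool_pos: [503.9, -110.6, 14.4]
tool_rot: [0.0, 0.718, -0.696, -0.0]
contact_force: [0.2, 0.0, -0.1]
finger_gap: 0.1
t 6.35 board xyz [ -79.3 -139.    -3.6] F [ 0.2  0.  -0.1] gap 0.1 turn [0.    0.    0.001]
(-79, -140, -15) [ 0.1  -0.03  1.14]
```

There's no contact 3.6 mm below the board, so the reported TCP is lower than the real tips. I'll keep feeling down gently.

```bash
python3 -m jog '[[0,0,0.2,0,0,0,-1],[0,0,0.4,0,0,0,-1],[0,0,0.6,0,0,0,-1],[0,0,0.8,0,0,0,-1],[0,0,0.9,0,0,0,-1],[0,0,1.0,0,0,0,-1],[0,0,1.0,0,0,0,-1],[0,0,1.0,0,0,0,-1]]'
```

```text
time_s: 7.35
tool_pos: [504.0, -110.6, 4.5]
tool_rot: [-0.0, 0.718, -0.696, 0.0]
contact_force: [0.3, -0.1, 0.5]
finger_gap: -0.1
```

```bash
python3 -m jog '[[0,0,0.2,0,0,0,-1],[0,0,0.4,0,0,0,-1],[0,0,0.6,0,0,0,-1],[0,0,0.7,0,0,0,-1],[0,0,0.8,0,0,0,-1],[0,0,0.9,0,0,0,-1],[0,0,1.0,0,0,0,-1],[0,0,1.0,0,0,0,-1]]'
```

```text
time_s: 8.35
tool_pos: [503.9, -110.6, -5.6]
tool_rot: [0.0, 0.718, -0.696, -0.0]
contact_force: [-0.2, 0.8, 0.3]
finger_gap: -0.3
```

```bash
python3 -m jog '[[0,0,0.2,0,0,0,-1],[0,0,0.4,0,0,0,-1],[0,0,0.5,0,0,0,-1],[0,0,0.6,0,0,0,-1],[0,0,0.6,0,0,0,-1],[0,0,0.6,0,0,0,-1],[0,0,0.6,0,0,0,-1],[0,0,0.6,0,0,0,-1]]'
python3 - <<'E'
from h import *
d=snap('scene','s5')
u,v=proj(d,arm.get_state()['tool_pos']);print(u,v)
cv2.imwrite('pics/s5b.png',cv2.resize(cv2.cvtColor(d['img'],cv2.COLOR_RGB2BGR)[150:220,220:330],None,fx=7,fy=7,interpolation=cv2.INTER_CUBIC))
E
```

```text
time_s: 9.35
tool_pos: [504.0, -110.7, -11.5]
tool_rot: [-0.0, 0.718, -0.696, 0.0]
contact_force: [0.4, 0.6, 0.2]
finger_gap: 0.0
274.4148537861252 200.0900134833447
```

View pics/s5b.png

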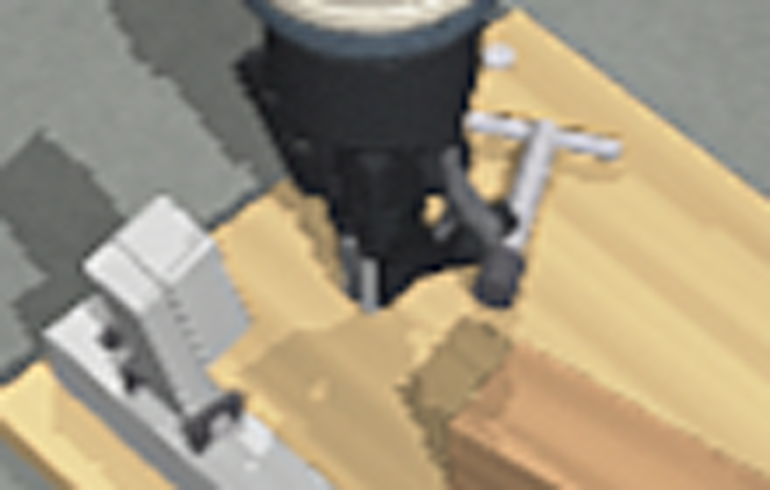

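The fingertips show at about (375,308) in the crop, roughly 30 mm above the reported TCP, so contact should be close.

```bash
python3 -m jog '[[0,0,0.1,0,0,0,-1],[0,0,0.15,0,0,0,-1],[0,0,0.2,0,0,0,-1],[0,0,0.25,0,0,0,-1],[0,0,0.3,0,0,0,-1],[0,0,0.3,0,0,0,-1],[0,0,0.3,0,0,0,-1],[0,0,0.3,0,0,0,-1]]'
```

```text
time_s: 10.4
tool_pos: [504.0, -110.6, -14.5]
tool_rot: [-0.0, 0.718, -0.696, 0.0]
contact_force: [0.5, 0.9, -0.3]
finger_gap: -0.0
```

```bash
python3 -m jog '[[0,0,0.1,0,0,0,-1],[0,0,0.15,0,0,0,-1],[0,0,0.2,0,0,0,-1],[0,0,0.25,0,0,0,-1],[0,0,0.3,0,0,0,-1],[0,0,0.3,0,0,0,-1],[0,0,0.3,0,0,0,-1],[0,0,0.3,0,0,0,-1]]'
```

```text
time_s: 11.4
tool_pos: [503.9, -110.6, -17.5]
tool_rot: [-0.0, 0.718, -0.696, -0.0]
contact_force: [0.4, -0.4, -0.3]
finger_gap: -0.1
```

Still no contact, so the offset is at least 36 mm; I'll use about 37 mm. That explains why the fingers passed over the arm. I'll go back up and over to behind the arm, then come in lower.

```bash
python3 -m jog '[[0,0,-5,0,0,0,-1],[0,0,-10,0,0,0,-1],[0,0,-15.5,0,0,0,-1],[0,-5,-16,0,0,0,-1],[0,-10,-16,0,0,0,-1],[0,-15,-16,0,0,0,-1],[0,-16,-14,0,0,0,-1],[0,-16,-9,0,0,0,-1]]'; python3 -c "
from h import *
plan((78,-140,52))"
```

```text
time_s: 12.4
tool_pos: [665.7, -106.0, 72.8]
tool_rot: [-0.001, 0.718, -0.696, 0.002]
contact_force: [0.2, 0.3, -1.3]
finger_gap: 0.2
t 12.4 board xyz [  82.5 -139.3   54.8] F [ 0.2  0.3 -1.3] gap 0.2 turn [-0.004 -0.001  0.001]
(78, -140, 52) [0.07 0.45 0.28]
```

```bash
python3 -m jog '[[0,2.5,0,0,0,0,-1],[0,5.0,0,0,0,0,-1],[0,6.9,-0.3,0,0,0,-1],[0,8.7,0,0,0,0,-1],[0,10.2,0.8,0,0,0,-1],[0,11.4,2.2,0,0,0,-1],[0,12.2,3.2,0,0,0,-1],[0,12.2,3.2,0,0,0,-1]]'; python3 -c "
from h import *
plan((-50,-140,10))"
```

```text
time_s: 13.4
tool_pos: [540.6, -109.2, 39.7]
tool_rot: [0.001, 0.718, -0.696, -0.001]
contact_force: [1.1, -0.4, -0.1]
finger_gap: -0.4
t 13.4 board xyz [ -42.6 -138.8   21.7] F [ 1.1 -0.4 -0.1] gap -0.4 turn [0.002 0.001 0.   ]
(-50, -140, 10) [0.13 0.74 1.17]
```

```bash
python3 -m jog '[[0,0.6,0.5,0,0,0,-1],[0,1.2,0.9,0,0,0,-1],[0,1.5,1.1,0,0,0,-1],[0,1.5,1.2,0,0,0,-1],[0,1.5,1.3,0,0,0,-1],[0,1.5,1.4,0,0,0,-1],[0,1.5,1.4,0,0,0,-1],[0,1.5,1.4,0,0,0,-1]]'; python3 - <<'E'
from h import *
plan()
d=snap('scene','s6')
cv2.imwrite('pics/s6b.png',cv2.resize(cv2.cvtColor(d['img'],cv2.COLOR_RGB2BGR)[120:280,200:370],None,fx=3.5,fy=3.5,interpolation=cv2.INTER_CUBIC))
E
```

```text
time_s: 14.4
tool_pos: [527.0, -109.9, 26.5]
tool_rot: [-0.0, 0.718, -0.696, 0.0]
contact_force: [-0.2, -0.3, 0.0]
finger_gap: 0.1
t 14.4 board xyz [ -56.2 -139.     8.5] F [-0.2 -0.3  0. ] gap 0.1 turn [-0.    -0.     0.001]
```

View pics/s6b.png

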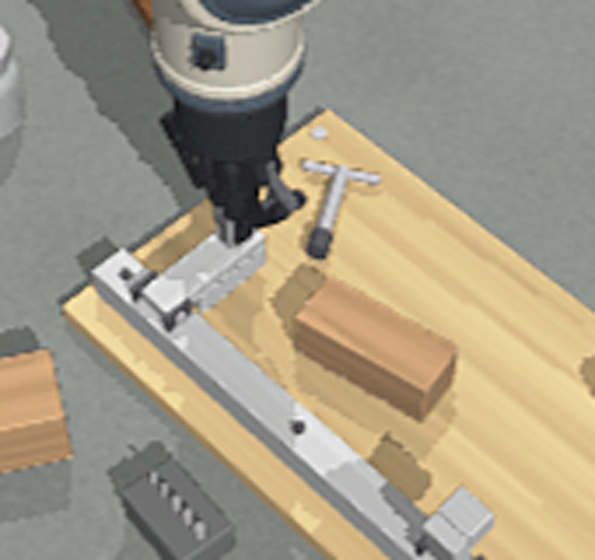

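The long arm is now almost level under the fingers, around (215,265). I'll keep pressing until force builds.

```bash
python3 -m jog '[[0,0,0.1,0,0,0,-1],[0,0,0.2,0,0,0,-1],[0,0,0.25,0,0,0,-1],[0,0,0.3,0,0,0,-1],[0,0,0.35,0,0,0,-1],[0,0,0.4,0,0,0,-1],[0,0,0.4,0,0,0,-1],[0,0,0.4,0,0,0,-1]]'
```

```text
time_s: 15.45
tool_pos: [526.9, -110.0, 23.7]
tool_rot: [-0.0, 0.718, -0.696, 0.0]
contact_force: [-8.1, 1.3, 30.3]
finger_gap: -0.4
```

The arm is against its stop: 30 N, with the tool held 1.2 mm short of the command. The tip offset is therefore about 39 mm. Next I go round to the front of the block with the fingers part open.

```bash
python3 -m jog '[[0,0,-4,0,0,0,-1],[-2,4,-4,0,0,0,-1],[-6,8.4,-4,0,0,0,0],[-11,8.4,-4,0,0,0,0.2],[-12.7,8.4,-4,0,0,0,0.2],[-12.7,8.4,-1,0,0,0,0.2],[-12.7,8.4,2,0,0,0,0.2],[-12.7,8.4,3.5,0,0,0,0.2]]'; python3 - <<'E'
from h import *
plan((-140,-12,-31),(-59,-12,-31),(-56,-12,-31))
E
```

```text
time_s: 16.45
tool_pos: [438.7, 14.6, -13.7]
tool_rot: [0.0, 0.718, -0.696, -0.0]
contact_force: [0.7, -0.2, -0.3]
finger_gap: 50.9
t 16.45 board xyz [-140.8  -11.9  -31.7] F [ 0.7 -0.2 -0.3] gap 50.9 turn [0.001 0.    0.001]
(-140, -12, -31) [ 0.01 -0.08 -0.07]
(-59, -12, -31) [ 0.02 -8.18 -0.08]
(-56, -12, -31) [ 0.02 -8.48 -0.08]
```

```bash
python3 -m jog '[[0,-1.5,0,0,0,0,0.2],[0,-3,0,0,0,0,0.2],[0,-4,0,0,0,0,0.2],[0,-5,0,0,0,0,0.2],[0,-5.8,0,0,0,0,0.2],[0,-6.6,0,0,0,0,0.2],[0,-7.3,0,0,0,0,0.2],[0,-7.8,0,0,0,0,0.2]]' && python3 -m jog '[[0,-0.2,0,0,0,0,0.2],[0,-0.4,0,0,0,0,0.2],[0,-0.5,0,0,0,0,0.2],[0,-0.6,0,0,0,0,0.2],[0,-0.7,0,0,0,0,0.2],[0,-0.7,0,0,0,0,0.2],[0,-0.7,0,0,0,0,0.2],[0,-0.7,0,0,0,0,0.2]]'; python3 - <<'E'
from h import *
plan()
E
```

```text
time_s: 17.45
tool_pos: [517.4, 16.8, -12.6]
tool_rot: [0.0, 0.718, -0.696, -0.0]
contact_force: [-0.9, 0.1, 1.0]
finger_gap: 51.2
time_s: 18.45
tool_pos: [523.9, 17.0, -12.5]
tool_rot: [0.0, 0.718, -0.696, -0.0]
contact_force: [-0.8, -0.7, 0.7]
finger_gap: 51.4
t 18.45 board xyz [-55.5 -12.  -30.5] F [-0.8 -0.7  0.7] gap 51.4 turn [0.    0.    0.001]
```

```bash
python3 -m jog '[[0,-0.1,0,0,0,0,0.2],[0,-0.2,0,0,0,0,0.2],[0,-0.3,0,0,0,0,0.2],[0,-0.4,0,0,0,0,0.2],[0,-0.4,0,0,0,0,0.2],[0,-0.4,0,0,0,0,0.2],[0,-0.4,0,0,0,0,0.2],[0,-0.4,0,0,0,0,0.2]]'; python3 - <<'E'
from h import *
plan()
d=snap('scene','s7')
cv2.imwrite('pics/s7b.png',cv2.resize(cv2.cvtColor(d['img'],cv2.COLOR_RGB2BGR)[120:320,200:420],None,fx=3,fy=3,interpolation=cv2.INTER_CUBIC))
E
```

```text
time_s: 19.45
tool_pos: [523.6, 17.3, -13.0]
tool_rot: [0.003, 0.718, -0.696, -0.003]
contact_force: [-21.1, -3.9, 12.6]
finger_gap: 51.3
t 19.45 board xyz [-55.8 -11.8 -31. ] F [-21.1  -3.9  12.6] gap 51.3 turn [0.008 0.    0.001]
```

View pics/s7b.png

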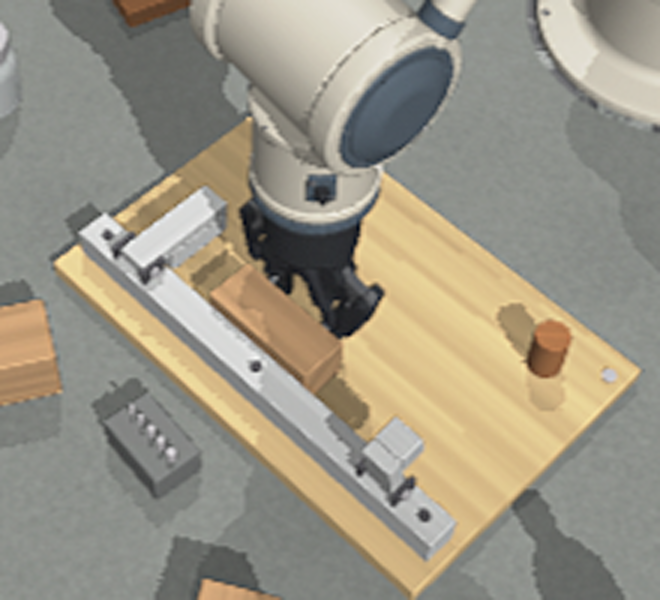

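The block lies flush along the fence, with its top left-front corner at about (342,345). The long arm is down. I'll compute the end position.

```bash
python3 - <<'E'
from h import *
d=load('s7')
def b(x,y,z):
    p=onz(d,200+x/3-.5,120+y/3-.5,18+z)-O;return np.round([p@BX,p@BY],1)
print('lf',b(342,346,45),'lb',b(306,366,45),'rb',b(211,285,45),'rf',b(247,264,45))
print('long arm tip',b(208,187,45),b(227,207,45),'short tip',b(385,435,86))
plan((-18,70,-24))
E
```

```text
lf [-39.7  38.4] lb [-6.  31.5] rb [ -4.8 -76.3] rf [-40.5 -70.9]
long arm tip [ -72.4 -151.8] [ -69.3 -124.9] short tip [ 12.6 128.7]
t 19.5 board xyz [-55.8 -11.8 -31. ] F [-19.8  -3.8  12.3] gap 51.4 turn [0.007 0.    0.001]
(-18, 70, -24) [-8.18 -3.78 -0.72]
```

```bash
python3 -m jog '[[0,2,0,0,0,0,0.2],[-1,4,-0.7,0,0,0,0],[-5,4,-0.7,0,0,0,-1],[-8.7,4,-0.7,0,0,0,-1],[-8.7,3,-0.7,0,0,0,-1],[-8.7,0,-0.7,0,0,0,-1],[-8.7,-3.4,-0.7,0,0,0,-1],[-8.7,-3.4,-0.7,0,0,0,-1]]'; python3 - <<'E'
from h import *
plan((-18,6,-24),(-18,-1.5,-24))
E
```

```text
time_s: 20.5
tool_pos: [562.2, 104.5, -5.4]
tool_rot: [-0.001, 0.718, -0.696, 0.001]
contact_force: [-0.2, -0.0, -0.4]
finger_gap: 0.2
t 20.5 board xyz [-14.6  74.3 -23.4] F [-0.2 -0.  -0.4] gap 0.2 turn [-0.003  0.    -0.   ]
(-18, 6, -24) [6.83 0.34 0.06]
(-18, -1.5, -24) [7.58 0.34 0.06]
```

```bash
python3 -m jog '[[1,0.4,0,0,0,0,-1],[2,0.4,0,0,0,0,-1],[3,0.4,0,0,0,0,-1],[4,0.4,0,0,0,0,-1],[5,0.4,0,0,0,0,-1],[5.8,0.4,0,0,0,0,-1],[6.4,0.4,0,0,0,0,-1],[6.8,0.4,0,0,0,0,-1]]' && python3 -m jog '[[0.15,0,0,0,0,0,-1],[0.3,0,0,0,0,0,-1],[0.45,0,0,0,0,0,-1],[0.6,0,0,0,0,0,-1],[0.7,0,0,0,0,0,-1],[0.7,0,0,0,0,0,-1],[0.7,0,0,0,0,0,-1],[0.7,0,0,0,0,0,-1]]'; python3 -c "
from h import *
plan()"
```

```text
time_s: 21.5
tool_pos: [557.4, 36.7, -5.5]
tool_rot: [-0.0, 0.718, -0.696, -0.0]
contact_force: [-1.4, 1.0, -0.4]
finger_gap: -0.2
time_s: 22.5
tool_pos: [557.7, 30.1, -5.5]
tool_rot: [-0.0, 0.718, -0.696, 0.0]
contact_force: [0.5, -0.1, 0.7]
finger_gap: -0.2
t 22.5 board xyz [-21.3   0.  -23.5] F [ 0.5 -0.1  0.7] gap -0.2 turn [-0.    -0.     0.001]
```

```bash
python3 -m jog '[[0.1,0,0,0,0,0,-1],[0.2,0,0,0,0,0,-1],[0.3,0,0,0,0,0,-1],[0.4,0,0,0,0,0,-1],[0.5,0,0,0,0,0,-1],[0.5,0,0,0,0,0,-1],[0.5,0,0,0,0,0,-1],[0.5,0,0,0,0,0,-1]]'
```

```text
time_s: 23.5
tool_pos: [557.3, 28.2, -5.5]
tool_rot: [-0.001, 0.718, -0.696, -0.001]
contact_force: [0.4, 36.6, 3.4]
finger_gap: -0.1
```

```bash
python3 -m jog '[[-1,0,0,0,0,0,-1],[-3,0.5,0,0,0,0,-1],[-3,4,0,0,0,0,-1],[-2,6,0,0,0,0,-0.5],[2,6,0.2,0,0,0,-0.5],[6,6,0.2,0,0,0,-0.5],[6.6,6,0.2,0,0,0,-0.5],[6.6,6,0.2,0,0,0,-0.5]]'; python3 -c "
from h import *
plan((-57,-71,-24),(-54,-71,-24))"
```

```text
time_s: 24.5
tool_pos: [499.6, -42.4, -7.5]
tool_rot: [0.0, 0.718, -0.696, -0.0]
contact_force: [-0.9, 0.1, 0.2]
finger_gap: 21.7
t 24.5 board xyz [-81.6 -70.7 -25.5] F [-0.9  0.1  0.2] gap 21.7 turn [ 0.  0. -0.]
(-57, -71, -24) [ 0.03 -2.46 -0.15]
(-54, -71, -24) [ 0.03 -2.76 -0.15]
```

```bash
python3 -m jog '[[0,-1,0,0,0,0,-0.5],[0,-1.8,0,0,0,0,-0.5],[0,-2.2,0,0,0,0,-0.5],[0,-2.5,0,0,0,0,-0.5],[0,-2.7,0,0,0,0,-0.5],[0,-2.8,0,0,0,0,-0.5],[0,-2.8,0,0,0,0,-0.5],[0,-2.8,0,0,0,0,-0.5]]'; python3 -c "
from h import *
plan()"
```

```text
time_s: 25.5
tool_pos: [525.7, -41.6, -7.7]
tool_rot: [0.001, 0.718, -0.696, -0.001]
contact_force: [-9.4, -0.2, 4.7]
finger_gap: 21.6
t 25.5 board xyz [-55.4 -70.7 -25.7] F [-9.4 -0.2  4.7] gap 21.6 turn [0.003 0.001 0.001]
```

The front push stopped on firm contact at x = -55.4, matching the first flush reading of -55.8. I'll back off, lift clear and check.

```bash
python3 -m jog '[[0,2,0,0,0,0,-0.5],[0,3,-4,0,0,0,-0.5],[0,3,-9,0,0,0,-0.5],[3,5,-14,0,0,0,-0.5],[8,7,-17,0,0,0,-0.5],[13,9,-17,0,0,0,-0.5],[18,11,-17,0,0,0,-0.5],[22,13,-17,0,0,0,-0.5]]'; python3 - <<'E'
from h import *
plan()
t=snap('top','t8'); s=snap('scene','s8')
f=lambda d,r,k:cv2.resize(cv2.cvtColor(d['img'],cv2.COLOR_RGB2BGR)[r[0]:r[1],r[2]:r[3]],None,fx=k,fy=k,interpolation=cv2.INTER_CUBIC)
a=f(t,(175,315,170,360),2);b=f(s,(120,320,200,400),2);h=max(a.shape[0],b.shape[0])
pad=lambda i:cv2.copyMakeBorder(i,0,h-i.shape[0],0,0,0)
cv2.imwrite('pics/f8.png',np.hstack([pad(a),pad(b)]))
E
```

```text
time_s: 26.5
tool_pos: [403.8, -267.6, 162.7]
tool_rot: [0.0, 0.718, -0.696, 0.0]
contact_force: [0.7, -0.1, 0.8]
finger_gap: 21.6
t 26.5 board xyz [-184.2 -292.9  144.7] F [ 0.7 -0.1  0.8] gap 21.6 turn [-0. -0. -0.]
```

View pics/f8.png

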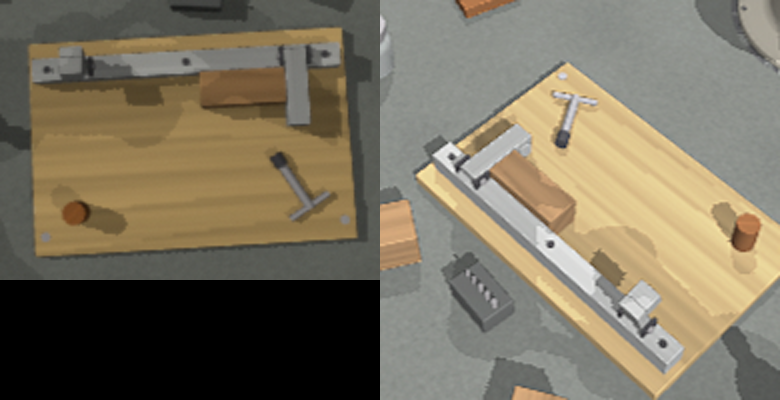

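The picture shows the block flush along the fence, from (200,72) to (287,100), and against the long arm, which is down at about (297,90). The short stop still stands, and the key, dowel and bit box haven't moved. One numeric check before I hand in.

```bash
python3 - <<'E'
from h import *
d=load('t8')
def b(x,y,z):
    p=onz(d,170+x/2-.5,175+y/2-.5,18+z)-O;return np.round([p@BX,p@BY],1)
print('left end',b(200.5,72,45),b(200.5,107,45),'front edge right',b(286,103,45),'arm flank',b(287,70,45),b(287.5,124,45))
print('speed',arm.get_state()['joint_vel'].round(4)); 
E
```

```text
left end [ -1.2 -17.8] [-45.9 -15.4] front edge right [ -46.7 -124.1] arm flank [  -4.6 -128.1] [ -73.5 -124.3]
speed [ 0.0722 -0.0058  0.02    0.0203  0.0037  0.0758]
```

```bash
python3 -c "
from bench import order
print(order.sign_off())"
```

```text
the job is handed in; nothing more can be done
None
```

I handed the job in at about 26.6 s. The long stop is down, and the block lies flush against the fence with its end on the long stop. No verdict came back.

**What I did:**
- **Stop:** I swept the long stop over from behind with shut fingers and pressed it onto its end stop at about 30 N.
- **Block:** I pushed it back with the fingers part open, slid it along the fence until it met the stop at about 37 N, then pushed it lightly against the fence again.

**Last checks:**
- **Block position:** the last top view puts the block centre at about x = -23 mm, y = -71 mm in the board frame. The targets are about -22.5 and -71.
- **Flush to the fence:** both pushes against the fence stopped at the same place, within 0.5 mm.
- **Other things:** in the last picture the short stop stands, and the chuck key, dowel and bit box look where they were. The glue, jar and offcut were not in the final crop; I did not go near them.
- **Robot:** it was clear of everything.

**What disagreed:**
- **Tool height:** the real fingertips sit about 39 mm higher than the reported tool position. My first sweep therefore passed over the stop without touching it. I worked out the offset from the pictures and a downward probe, then corrected for it.
- **Hinge angle:** I did not measure it. That the stop is fully down rests on the 30 N press and the pictures.

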